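# Set the colour-coded coffee station back in order

### The job

Put the coffee station back in order: stand each tamper down in the round cradle of its own colour and each milk jug in the middle of the square pad of its own colour, all four upright. Set each one down gently (do not drop or tip anything), and leave the two white cups standing where they are.

Things in the scene. Friction and masses are not known exactly. Their poses are not given: they have to be found in the camera images.
- tamper_red_mid (a point): red coffee tamper, loose, standing upright, 88 mm tall, about 0.3 kg: a flat steel foot 58 mm across and 22 mm high, a thin neck (22 mm across), and above it a straight cylindrical red grip 38 mm across from 44 to 88 mm above its underside; grip it there, from any direction. The point is on its axis, half-way up (44 mm above its underside); z is up along its axis.
- jug_red_mid (a point): small red steaming jug, loose, standing upright, open at the top, about 0.2 kg: straight round body 60 mm across and 75 mm tall, wall 3 mm, with a steel handle that sticks out towards its own +y to 58 mm from the axis (between 14 and 68 mm up) and a small pouring lip at the rim towards -y (reaching 37 mm from the axis); grip the body across its own x axis. The point is on its axis, half-way up (37.5 mm above its underside); z is up.
- cradle_red: round red tamper cradle, fixed to the counter: a shallow dish 92 mm across and 14 mm high with a straight-walled recess 74 mm across and a flat floor 4 mm above the counter. Origin: centre of its underside, on the counter; z is up.
- pad_red: square red jug pad with three black stripes, fixed to the counter: 94 x 94 mm, flat, 4 mm thick. Origin: centre of its underside, on the counter; z is up, the edges lie along x and y.
- tamper_blue_mid (a point): blue coffee tamper, loose, standing upright, 88 mm tall, about 0.3 kg: a flat steel foot 58 mm across and 22 mm high, a thin neck (22 mm across), and above it a straight cylindrical blue grip 38 mm across from 44 to 88 mm above its underside; grip it there, from any direction. The point is on its axis, half-way up (44 mm above its underside); z is up along its axis.
- jug_blue_mid (a point): small blue steaming jug, loose, standing upright, open at the top, about 0.2 kg: straight round body 60 mm across and 75 mm tall, wall 3 mm, with a steel handle that sticks out towards its own +y to 58 mm from the axis (between 14 and 68 mm up) and a small pouring lip at the rim towards -y (reaching 37 mm from the axis); grip the body across its own x axis. The point is on its axis, half-way up (37.5 mm above its underside); z is up.
- cradle_blue: round blue tamper cradle, fixed to the counter: a shallow dish 92 mm across and 14 mm high with a straight-walled recess 74 mm across and a flat floor 4 mm above the counter. Origin: centre of its underside, on the counter; z is up.
- pad_blue: square blue jug pad with three black stripes, fixed to the counter: 94 x 94 mm, flat, 4 mm thick. Origin: centre of its underside, on the counter; z is up, the edges lie along x and y.
- cup_a_mid (a point): one of two white espresso cups standing upright among the other things, loose, 64 mm across at the rim and 55 mm tall; not to be moved. The point is on its axis, half-way up; z is up.
- cup_b_mid (a point): one of two white espresso cups standing upright among the other things, loose, 64 mm across at the rim and 55 mm tall; not to be moved. The point is on its axis, half-way up; z is up.
Things that resemble listed ones, but are neither listed nor needed, are in the scene too. Leave any green look-alike of the part that bears tamper_red_mid alone.

How it is judged:
At the end, for the whole second after the job is handed in: Each tamper upright on the floor of the cradle of its colour (within 10 mm of its centre), each jug upright on the pad of its colour (within 15 mm of its centre), all released and at rest; both white cups upright, within 25 mm of where they were (horizontal distance between tamper_red_mid and cradle_red below 0.01 m and z of tamper_red_mid in the frame of cradle_red between 0.044 and 0.052 m and angle between each of tamper_red_mid, jug_red_mid, tamper_blue_mid, jug_blue_mid's own z axis and vertical below 0.08 rad and linear speed of each of tamper_red, jug_red, tamper_blue, jug_blue below 0.02 m/s and horizontal distance between jug_red_mid and pad_red below 0.015 m and z of jug_red_mid in the frame of pad_red between 0.0375 and 0.0455 m and horizontal distance between tamper_blue_mid and cradle_blue below 0.01 m and z of tamper_blue_mid in the frame of cradle_blue between 0.044 and 0.052 m and horizontal distance between jug_blue_mid and pad_blue below 0.015 m and z of jug_blue_mid in the frame of pad_blue between 0.0375 and 0.0455 m and distance of each of cup_a_mid, cup_b_mid from where it was at the start of the episode below 0.025 m and angle between each of cup_a_mid, cup_b_mid's own z axis and vertical below 0.1 rad); the robot touches nothing.
It fails at once if a white cup is knocked over or shifted by more than 25 mm (angle between cup_a_mid's own z axis and vertical above 0.6 rad or distance of cup_a_mid from where it was at the start of the episode above 0.025 m).
It fails at once if a white cup is knocked over or shifted by more than 25 mm (angle between cup_b_mid's own z axis and vertical above 0.6 rad or distance of cup_b_mid from where it was at the start of the episode above 0.025 m).
It fails at once if a tamper or jug is tipped over (angle between any of tamper_red_mid, jug_red_mid, tamper_blue_mid, jug_blue_mid's own z axis and vertical above 0.8 rad).
It fails at once if a tamper or jug is let go in mid-air, its underside more than about 50 mm up ((height (world z) of tamper_red_mid above 0.098 m and contact force between the fingers and tamper_red below 0.02 N and contact force between tamper_red and anything else below 0.02 N) or (height (world z) of jug_red_mid above 0.0915 m and contact force between the fingers and jug_red below 0.02 N and contact force between jug_red and anything else below 0.02 N) or (height (world z) of tamper_blue_mid above 0.098 m and contact force between the fingers and tamper_blue below 0.02 N and contact force between tamper_blue and anything else below 0.02 N) or (height (world z) of jug_blue_mid above 0.0915 m and contact force between the fingers and jug_blue below 0.02 N and contact force between jug_blue and anything else below 0.02 N)).
It also fails if it takes over 99 s, if anything falls off the work surface, if the arm or the gripper's body presses on something with over 40 N, if the wrist force passes 120 N, or if a joint passes its speed limit or range.

### The arm

A 7-joint arm with a two-finger parallel gripper is mounted at the origin on the work surface. World frame = base frame: x ahead of the robot, y to its left, z up, the work surface at z = 0. Lengths are in m, angles in rad, forces in N, time in s.
With the tool pointing down it reaches from about 0.4 to 0.875 m from the base axis. Payload 6.5 kg.
Tool frame: the origin (TCP) lies at the very end of the fingers, on their centre line; the grasp point (between the pads) lies 19 mm behind it; y points along the fingers, z is the direction in which the jaws open and shut, and the axes are right-handed (so a half turn about y gives the same grasp; the last joint's range is limited). The gripper opens to 88 mm and grips with 3 to 60 N. Pads are 18 mm wide; open, the fingers measure 123 mm over their backs; the gripper's body (75 mm by 187 mm) begins 45 mm behind the grasp point.
Start: joints at [1.096, 0.536, -0.004, 1.538, 0.003, 1.067, -0.071], TCP at [0.258, -0.596, 0.239] pointing down, gripper open.
Joint ranges: [-2.7, 2.7], [-0.37, 2.16], [-1.27, 1.26], [0.24, 2.4], [-1.31, 4.45], [0.19, 1.91], [-2.76, 2.76]. Speed limits (rad/s): [2.39, 2.39, 3.14, 3.14, 3.14, 3.14, 3.14].

### API

Orientations are given as a rotation vector (axis times angle).
In Python, from rig import get_state, get_image, finish_job gives the robot as it stands.
- The arm moves only by the shell command python3 -m pendant 'ROWS'. ROWS is a JSON object of lists of equal length, an entry for each row: "dp": the shift along the tool's x, y, z in m, a list of three; "twist": the turn about the tool's y in rad; "jaw": the opening in per cent of the stroke, from 0 (shut) to 100 (fully open). A call has 1 to 5 rows; each row shifts and turns the commanded pose from where the row before left it, along the tool's axes as they then stand; what a row does not reach is not made up. A row lasts 1/8 s, in which the tool goes at most 62.5 mm and 10.7 degrees, less where a joint would pass 70% of its speed; a pose out of reach is approached as far as the arm can. A call is refused whole if a number of a shift passes 0.0625 or a number of a turn 0.188, either way. A call with a gripper value outside its range is refused whole. The fingers move at their own pace and stop on an object; the grip force is fixed at half the most. Time passes only in rows, so rows that do not move let the fingers close. It gives the time, the measured TCP pose, the force and the opening at its end, in the units of the state.
- get_state(): the state, without advancing time (a new reading comes with each control period).
- get_image(name): name is "side" or "top"; returns a dict with "color" (420x560x3 uint8, red, green, blue), "fx", "fy", "cx", "cy" (pixels), "world_from_camera" (4x4, takes a point from camera to world coordinates). Camera axes: x right, y up, looking along -z (the intrinsics and any distortion apply to the point x, -y, -z); pixel columns grow to the right and rows downward; lengths in m; the calibration is good to about 2 mm. A picture is of the moment at which its call begins. There is no depth.
- finish_job(): hands the job in, once; it reports no verdict.
The state is a dict: "t": time; "q": joint angles; "dq": joint speeds; "joint_efforts": joint torques, N m; "eef_pos": TCP position; "ee_rot": TCP orientation; "force": force on the tool from outside, world axes, zero at the start; "wrist_torque": the same for the moment, N m; "gripper_width": finger opening in m.
Only numpy, scipy, OpenCV 4.12 (cv2) and the standard library are available. Lean on these libraries where they do the work, as an engineer would, in place of code of your own. Each camera call takes 0.05 s, during which the arm holds its last target. There are 200 camera calls.

## Working session

There is one attempt and no reset: what is moved stays moved. The work goes in short steps, Python scripts to look and compute and a shell command to move; the robot and the scene stay as the last step left them, time stands still between calls to the robot, and variables do not carry over. Pictures are saved under pics/ and viewed, about 12 in all and at most 16, crops included, and the job is handed in when it is done.

```bash
mkdir -p pics; ls; python3 - <<'E'
from rig import *
import cv2,numpy as np
s=get_state();print({k:np.round(v,3).tolist() for k,v in s.items()})
for n in("side","top"):
    i=get_image(n);cv2.imwrite(f"pics/{n}0.png",i["color"][:,:,::-1]);print(n,{k:np.round(v,4).tolist() for k,v in i.items() if k!="color"})
E
```

```text
pics
{'t': 0.0, 'q': [1.096, 0.537, -0.004, 1.539, 0.003, 1.067, -0.071], 'dq': [-0.001, 0.001, -0.0, -0.001, 0.002, -0.001, 0.0], 'joint_efforts': [-0.0, -57.097, 0.991, -25.16, -0.056, 0.018, 0.0], 'eef_pos': [0.258, -0.596, 0.238], 'ee_rot': [-0.414, 1.998, -1.995], 'force': [0.443, -0.069, 0.141], 'wrist_torque': [0.075, -0.038, -0.029], 'gripper_width': 0.088}
side {'fx': 423.247, 'fy': 423.247, 'cx': 276.224, 'cy': 206.2243, 'world_from_camera': [[0.9788, 0.148, -0.1418, 0.4348], [-0.2049, 0.7011, -0.683, -0.6781], [-0.0017, 0.6976, 0.7165, 0.8121], [0.0, 0.0, 0.0, 1.0]]}
top {'fx': 426.2308, 'fy': 426.2308, 'cx': 282.2878, 'cy': 217.6362, 'world_from_camera': [[-0.0101, 0.9901, -0.1398, 0.4729], [-0.9999, -0.0095, 0.0049, -0.0127], [0.0036, 0.1399, 0.9902, 1.0025], [0.0, 0.0, 0.0, 1.0]]}
```

View pics/top0.png

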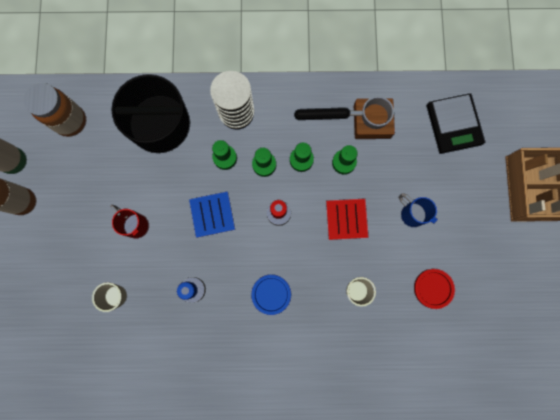

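View pics/side0.png

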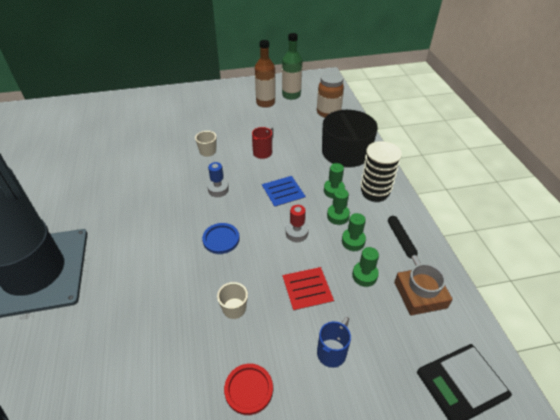

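Top view: red jug (130,222), blue jug (418,212), red tamper (278,209), blue tamper (187,291), blue pad (212,214), red pad (347,219), blue cradle (271,294), red cradle (434,288), cups (108,297) and (361,291). There are four green tampers, at (223,154), (263,161), (302,156) and (345,159), which I leave alone. Each red and blue thing appears only once.

```bash
cat > h.py <<'E'
import cv2,numpy as np
from rig import *
from scipy.spatial.transform import Rotation as R
def ray(im,px):
    M=im["world_from_camera"];d=np.array([(px[0]-im["cx"])/im["fx"],-(px[1]-im["cy"])/im["fy"],-1.])
    return M[:3,3],M[:3,:3]@d
def onz(im,px,z):
    o,d=ray(im,px);return (o+d*(z-o[2])/d[2])
def blobs(im,col,amin=60):
    h=cv2.cvtColor(im["color"],cv2.COLOR_RGB2HSV);H,S,V=h[...,0],h[...,1],h[...,2]
    m={'red':((H<6)|(H>172))&(S>150)&(V>60),'blue':(H>105)&(H<130)&(S>140)&(V>50),'white':(H>15)&(H<40)&(S>20)&(S<90)&(V>150)}[col].astype(np.uint8)
    m=cv2.morphologyEx(m,cv2.MORPH_CLOSE,np.ones((3,3)))
    c,_=cv2.findContours(m,cv2.RETR_EXTERNAL,cv2.CHAIN_APPROX_NONE)
    return [k for k in c if cv2.contourArea(k)>amin]
E
python3 - <<'E'
from h import *
for n in("side","top"):
    im=get_image(n)
    for c in("red","blue","white"):
        for k in blobs(im,c):
            M=cv2.moments(k);p=(M['m10']/M['m00'],M['m01']/M['m00']);e=cv2.fitEllipse(k);r=cv2.minAreaRect(k)
            # contour projected to planes: centre of min enclosing circle
            out=[]
            for z in(.004,.014,.0375,.066,.088):
                out.append(np.round(onz(im,p,z)[:2],4).tolist())
            print(n,c,np.round(p,1),int(M['m00']),np.round(e[1],1),"z4,14,37,66,88:",out)
    a=im["color"][:,:,::-1]
    if n=="top":
        cr=[a[190:250,95:155],a[185:245,390:450],a[180:240,250:310],a[260:320,160:220]]
        cv2.imwrite("pics/crop1.png",np.vstack([np.hstack([cv2.resize(x,None,fx=5,fy=5,interpolation=cv2.INTER_CUBIC) for x in cr[i:i+2]]) for i in(0,2)]))
print(R.from_rotvec(get_state()["ee_rot"]).as_matrix().round(3))
E
```

```text
side red [248.3 388.5] 1826 [46.7 49.8] z4,14,37,66,88: [[0.4454, -0.3644], [0.4452, -0.3683], [0.4449, -0.3774], [0.4446, -0.3885], [0.4443, -0.397]]
side red [307.2 288.1] 1334 [39.3 47.4] z4,14,37,66,88: [[0.6102, -0.1728], [0.608, -0.1791], [0.6029, -0.1938], [0.5967, -0.2116], [0.5919, -0.2254]]
side red [297.2 214.9] 219 [13.5 21.3] z4,14,37,66,88: [[0.6417, 0.0502], [0.6391, 0.0412], [0.6331, 0.02], [0.6258, -0.0057], [0.6202, -0.0255]]
side red [261.9 141.8] 443 [18.8 31.5] z4,14,37,66,88: [[0.6083, 0.3769], [0.6062, 0.3639], [0.6011, 0.3332], [0.595, 0.296], [0.5903, 0.2673]]
side blue [333.1 343.3] 1065 [30.3 45.3] z4,14,37,66,88: [[0.6281, -0.3107], [0.6257, -0.3152], [0.62, -0.3259], [0.6132, -0.3389], [0.608, -0.3489]]
side blue [220.5 237.6] 795 [28.6 35.5] z4,14,37,66,88: [[0.4367, 0.0143], [0.4367, 0.0057], [0.4366, -0.0144], [0.4365, -0.0388], [0.4365, -0.0577]]
side blue [283.  190.5] 693 [25.2 38.3] z4,14,37,66,88: [[0.6253, 0.1477], [0.6229, 0.1375], [0.6174, 0.1135], [0.6107, 0.0844], [0.6055, 0.0619]]
side blue [215.5 172.8] 139 [11.7 18.9] z4,14,37,66,88: [[0.4
[... 1833 characters left out ...]
4484, 0.1934], [0.4489, 0.1885]]
top blue [270.8 294.3] 1177 [38.3 39.2] z4,14,37,66,88: [[0.4355, 0.0107], [0.4359, 0.0105], [0.4368, 0.0099], [0.4378, 0.0092], [0.4387, 0.0087]]
top blue [419.3 212. ] 717 [26.5 35.7] z4,14,37,66,88: [[0.6243, -0.3431], [0.6227, -0.3398], [0.6192, -0.332], [0.6149, -0.3225], [0.6115, -0.3153]]
top blue [211.5 214.1] 1433 [44.1 45.2] z4,14,37,66,88: [[0.6239, 0.1499], [0.6224, 0.1483], [0.6189, 0.1445], [0.6146, 0.1398], [0.6112, 0.1362]]
top white [356.7 290. ] 313 [25.4 27.4] z4,14,37,66,88: [[0.4432, -0.188], [0.4435, -0.1862], [0.4442, -0.1821], [0.4451, -0.1771], [0.4457, -0.1732]]
[[-0.918 -0.     0.398]
 [-0.398  0.001 -0.918]
 [ 0.    -1.    -0.001]]
```

View pics/crop1.png

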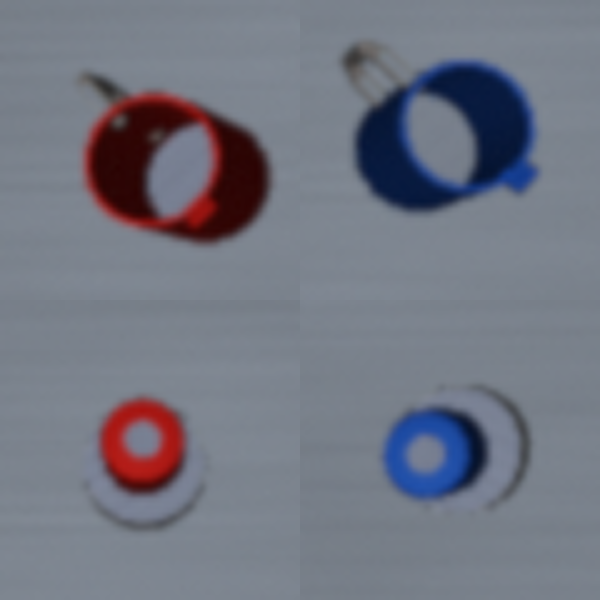

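The crop shows the jug rims centred at px (125.2,221.8) red and (423.2,209.7) blue, with lips to the lower right and handles to the upper left. The tamper tops are at (278,207.6) red and (185,290.2) blue. Next I compute positions and the first approach.

```bash
cat >> h.py <<'E'
def to(target,psi=None):
    "tool-axis shift from commanded pose to a world target"
    s=get_state();Rm=R.from_rotvec(s["ee_rot"]).as_matrix();d=np.array(target)-s["eef_pos"]
    print("pos",s["eef_pos"].round(4),"w",round(s["gripper_width"],4),"F",np.round(s["force"],1),"t",round(s["t"],2),"yaw",np.degrees(np.arctan2(Rm[1,2],Rm[0,2])).round(2),"delta tool",(Rm.T@d).round(4))
E
python3 - <<'E'
from h import *
im=get_image("top");si=get_image("side")
for n,p,l in(("jred",(125.2,221.8),(135.2,232)),("jblue",(423.2,209.7),(433.2,220.2))):
    a=onz(im,p,.075);b=onz(im,l,.073);d=a-b;print(n,a.round(4),"handle ang",np.degrees(np.arctan2(d[1],d[0])).round(1))
for n,p in(("tred",(278,207.6)),("tblue",(185,290.2))):print(n,onz(im,p,.088).round(4))
for n,p in(("cupA",(108,297)),("cupB",(361,291))):print(n,onz(im,p,.055).round(4))
a=si["color"][:,:,::-1]
cr=[a[120:165,240:285],a[315:375,305:365]]
cv2.imwrite("pics/crop2.png",np.hstack([cv2.resize(x,(400,400),interpolation=cv2.INTER_CUBIC) for x in cr]))
to((.6145,-.32,.2))
E
```

```text
jred [0.598  0.3271 0.075 ] handle ang 44.5
jblue [ 0.6186 -0.3284  0.075 ] handle ang 42.6
tred [ 0.6242 -0.0082  0.088 ]
tblue [0.4491 0.19   0.088 ]
cupA [0.4353 0.3651 0.055 ]
cupB [ 0.4426 -0.1884  0.055 ]
pos [ 0.2583 -0.5963  0.2384] w 0.0882 F [-0.5  0.1  1.2] t 0.3 yaw -66.58 delta tool [-0.4367  0.0384 -0.1119]
```

View pics/crop2.png

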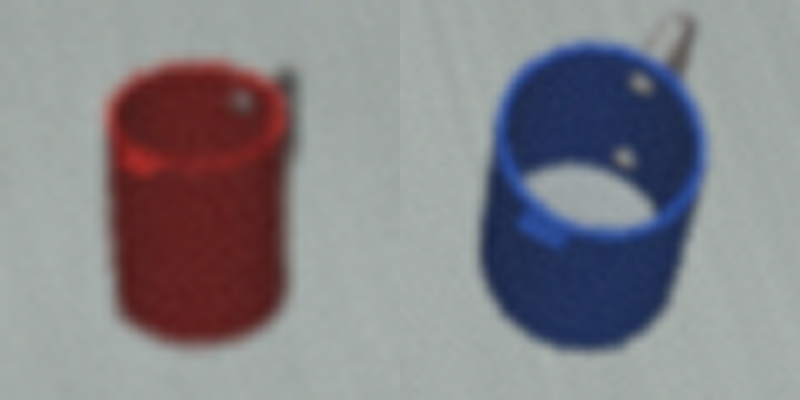

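```bash
python3 -m pendant '{"dp":[[0,0,0],[0,0,0],[0,0,0]],"twist":[-0.188,-0.188,0],"jaw":[100,100,100]}'; python3 - <<'E'
from h import *
si=get_image("side")
print(onz(si,(261.8,132.5),.075),onz(si,(334.9,335.9),.075))
to((.6180,-.329,.15))
E
```

```text
t: 0.68
eef_pos: [0.2582, -0.5964, 0.2386]
ee_rot: [-0.726, 1.762, -1.762]
force: [0.5, -0.3, -0.2]
gripper_width: 0.0884
[0.60100055 0.3281202  0.075     ] [ 0.61864576 -0.3296409   0.075     ]
pos [ 0.2582 -0.5965  0.2386] w 0.0882 F [-0.2 -0.7  0.8] t 0.72 yaw -45.32 delta tool [-0.4438  0.0887  0.0628]
```

```bash
python3 -m pendant '{"dp":[[-0.045,0,0.0063],[-0.045,0,0.0063],[-0.045,0,0.0063],[-0.045,0,0.0063],[-0.045,0,0.0063]],"twist":[0,0,0,0,0],"jaw":[100,100,100,100,100]}'
python3 -m pendant '{"dp":[[-0.045,0.015,0.0063],[-0.045,0.015,0.0063],[-0.045,0.015,0.0063],[-0.045,0.015,0.0063],[-0.0388,0.0287,0.0061]],"twist":[0,0,0,0,0.02],"jaw":[100,100,100,100,100]}'
python3 -m pendant '{"dp":[[0,0,0],[0,0,0]],"twist":[0,0],"jaw":[100,100]}'
python3 - <<'E'
from h import *
to((.6186,-.329,.036))
cv2.imwrite("pics/s1.png",get_image("side")["color"][200:,200:,::-1])
E
```

```text
t: 1.35
eef_pos: [0.4411, -0.459, 0.2388]
ee_rot: [-0.725, 1.763, -1.764]
force: [0.2, 0.0, -0.9]
gripper_width: 0.0882
t: 1.98
eef_pos: [0.6193, -0.3265, 0.1505]
ee_rot: [-0.708, 1.774, -1.778]
force: [1.0, -0.2, 0.4]
gripper_width: 0.0879
t: 2.22
eef_pos: [0.6165, -0.3284, 0.1501]
ee_rot: [-0.712, 1.775, -1.777]
force: [0.2, -0.9, 0.5]
gripper_width: 0.0881
pos [ 0.6165 -0.3284  0.1501] w 0.0881 F [ 0.2 -0.9  0.5] t 2.23 yaw -46.37 delta tool [-0.0013  0.1141  0.0018]
```

View pics/s1.png

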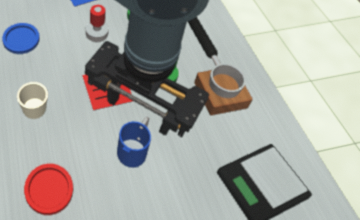

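The gripper is above the blue jug (jug at crop px (134,143), so full px (334,343)), and the way down looks clear. Now I descend and grip.

```bash
python3 -m pendant '{"dp":[[-0.001,0.03,0.002],[0,0.03,0],[0,0.03,0],[0,0.02,0],[0,0.004,0]],"twist":[0,0,0,0,0],"jaw":[100,100,100,100,100]}'
python3 -m pendant '{"dp":[[0,0,0],[0,0,0],[0,0,0],[0,0,0],[0,0,0]],"twist":[0,0,0,0,0],"jaw":[70,40,0,0,0]}'
python3 -m pendant '{"dp":[[0,0,0],[0,0,0],[0,0,0],[0,-0.01,0],[0,-0.02,0]],"twist":[0,0,0,0,0],"jaw":[0,0,0,0,0]}'
python3 -m pendant '{"dp":[[0,-0.03,0],[0,-0.03,0],[0,-0.03,0],[0,-0.02,0],[0,0,0]],"twist":[0,0,0,0,0],"jaw":[0,0,0,0,0]}'
python3 - <<'E'
from h import *
to((.6246,.149,.18))
cv2.imwrite("pics/s2.png",get_image("side")["color"][150:,200:,::-1])
E
```

```text
t: 2.9
eef_pos: [0.6181, -0.3291, 0.0353]
ee_rot: [-0.713, 1.776, -1.775]
force: [-0.4, 0.2, 0.8]
gripper_width: 0.0879
t: 3.52
eef_pos: [0.6196, -0.3285, 0.0369]
ee_rot: [-0.712, 1.773, -1.775]
force: [-1.6, 0.5, 5.3]
gripper_width: 0.0582
t: 4.15
eef_pos: [0.6181, -0.3279, 0.0658]
ee_rot: [-0.715, 1.776, -1.773]
force: [0.1, 0.3, -1.7]
gripper_width: 0.0582
t: 4.78
eef_pos: [0.6201, -0.3289, 0.1782]
ee_rot: [-0.71, 1.771, -1.776]
force: [0.0, -0.2, -1.4]
gripper_width: 0.0582
pos [ 0.6201 -0.3289  0.1782] w 0.0582 F [ 0.  -0.2 -1.4] t 4.78 yaw -46.24 delta tool [-0.3337 -0.0026 -0.342 ]
```

View pics/s2.png

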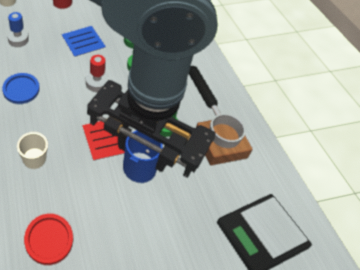

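The blue jug is held (opening 58.2 mm) and lifted upright. Carrying it to the blue pad.

```bash
python3 -m pendant '{"dp":[[-0.02,0,-0.02],[-0.028,0,-0.0285],[-0.028,0,-0.0285],[-0.028,0,-0.0285],[-0.028,0,-0.0285]],"twist":[0,0,0,0,0],"jaw":[0,0,0,0,0]}'
python3 -m pendant '{"dp":[[-0.028,0,-0.0285],[-0.028,0,-0.0285],[-0.028,0,-0.0285],[-0.028,0,-0.0285],[-0.028,0,-0.0285]],"twist":[0,0,0,0,0],"jaw":[0,0,0,0,0]}'
python3 -m pendant '{"dp":[[-0.028,0,-0.0285],[-0.02,0,-0.022],[-0.014,0,-0.0145],[0,0,0],[0,0,0]],"twist":[0,0,0,0,0],"jaw":[0,0,0,0,0]}'
python3 - <<'E'
from h import *
to((.6246,.149,.0405))
E
```

```text
t: 5.45
eef_pos: [0.6206, -0.1388, 0.1743]
ee_rot: [-0.715, 1.776, -1.773]
force: [-0.2, -0.4, -1.6]
gripper_width: 0.0581
t: 6.08
eef_pos: [0.6232, 0.0606, 0.1743]
ee_rot: [-0.716, 1.776, -1.774]
force: [-0.2, 0.5, -2.7]
gripper_width: 0.0582
t: 6.7
eef_pos: [0.6243, 0.1471, 0.1755]
ee_rot: [-0.712, 1.774, -1.777]
force: [0.3, 0.6, -1.9]
gripper_width: 0.0583
pos [0.6243 0.1471 0.1755] w 0.0583 F [ 0.3  0.6 -1.9] t 6.7 yaw -46.34 delta tool [-0.0018  0.135  -0.0012]
```

```bash
python3 -m pendant '{"dp":[[-0.002,0.03,-0.001],[0,0.03,0],[0,0.03,0],[0,0.025,0],[0,0.012,0]],"twist":[0,0,0,0,0],"jaw":[0,0,0,0,0]}'
python3 -m pendant '{"dp":[[0,0.003,0],[0,0.003,0],[0,0.001,0],[0,0,0],[0,0,0]],"twist":[0,0,0,0,0],"jaw":[0,0,0,0,0]}'
python3 - <<'E'
from h import *
to((.6246,.149,.0405))
E
```

```text
t: 7.32
eef_pos: [0.6244, 0.1491, 0.0475]
ee_rot: [-0.714, 1.775, -1.777]
force: [0.7, 1.3, -2.3]
gripper_width: 0.0583
t: 7.95
eef_pos: [0.6251, 0.1515, 0.0424]
ee_rot: [-0.712, 1.774, -1.774]
force: [0.4, 0.6, -1.6]
gripper_width: 0.0581
pos [0.6251 0.1515 0.0424] w 0.0581 F [ 0.4  0.6 -1.6] t 7.95 yaw -46.23 delta tool [0.0021 0.0019 0.0015]
```

Weight is still on the gripper. I lower in millimetre steps until contact.

```bash
python3 -m pendant '{"dp":[[0,0.001,0],[0,0.001,0],[0,0,0]],"twist":[0,0,0],"jaw":[0,0,0]}'; python3 -m pendant '{"dp":[[0,0.001,0],[0,0.001,0],[0,0,0]],"twist":[0,0,0],"jaw":[0,0,0]}'
```

```text
t: 8.32
eef_pos: [0.625, 0.1515, 0.0409]
ee_rot: [-0.712, 1.774, -1.774]
force: [-2.5, -0.9, 5.8]
gripper_width: 0.058
t: 8.7
eef_pos: [0.625, 0.1515, 0.0408]
ee_rot: [-0.713, 1.774, -1.775]
force: [-8.7, -2.5, 22.8]
gripper_width: 0.0583
```

```bash
python3 -m pendant '{"dp":[[0,-0.0015,0],[0,0,0],[0,0,0],[0,0,0],[0,0,0]],"twist":[0,0,0,0,0],"jaw":[0,20,70,100,100]}'
python3 -m pendant '{"dp":[[0,0,0],[0,-0.02,0],[0,-0.03,0],[0,-0.04,0],[0,-0.04,0]],"twist":[0,0,0,0,0],"jaw":[100,100,100,100,100]}'
python3 - <<'E'
from h import *
to((.5995,.3276,.15))
E
```

```text
t: 9.32
eef_pos: [0.6249, 0.1514, 0.0393]
ee_rot: [-0.713, 1.774, -1.774]
force: [0.3, 0.6, 0.0]
gripper_width: 0.0795
t: 9.95
eef_pos: [0.625, 0.1515, 0.1722]
ee_rot: [-0.711, 1.774, -1.774]
force: [0.5, 0.5, 0.8]
gripper_width: 0.0879
pos [0.625  0.1515 0.1722] w 0.0879 F [0.5 0.5 0.8] t 9.95 yaw -46.23 delta tool [-0.1033  0.0222 -0.1449]
```

```bash
python3 -m pendant '{"dp":[[-0.0225,0,-0.031],[-0.0225,0,-0.031],[-0.0225,0,-0.031],[-0.0225,0.011,-0.031],[-0.0133,0.011,-0.021]],"twist":[0,0,0,0,0],"jaw":[100,100,100,100,100]}'
python3 -m pendant '{"dp":[[0,0,0],[0,0,0],[0,0,0]],"twist":[0,0,0],"jaw":[100,100,100]}'
python3 - <<'E'
from h import *
to((.5995,.3276,.036))
cv2.imwrite("pics/s3.png",get_image("top")["color"][130:330,50:450,::-1])
E
```

```text
t: 10.58
eef_pos: [0.5988, 0.3301, 0.1486]
ee_rot: [-0.712, 1.774, -1.771]
force: [0.2, -0.3, 0.3]
gripper_width: 0.0876
t: 10.95
eef_pos: [0.6004, 0.3254, 0.1481]
ee_rot: [-0.71, 1.775, -1.777]
force: [0.4, 0.0, 0.8]
gripper_width: 0.0883
pos [0.6004 0.3254 0.1481] w 0.0883 F [0.4 0.  0.8] t 10.95 yaw -46.39 delta tool [-0.0009  0.112  -0.0024]
```

View pics/s3.png

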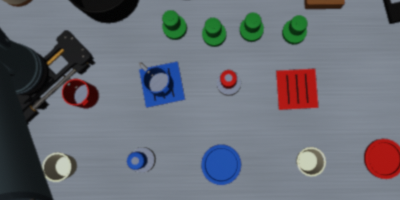

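The blue jug stands upright on the blue pad (crop px (158,83)) and the gripper is over the red jug.

```bash
python3 -m pendant '{"dp":[[-0.001,0.03,-0.002],[0,0.03,0],[0,0.03,0],[0,0.018,0],[0,0.003,0]],"twist":[0,0,0,0,0],"jaw":[100,100,100,100,100]}'
python3 -m pendant '{"dp":[[0,0,0],[0,0,0],[0,0,0],[0,0,0],[0,0,0]],"twist":[0,0,0,0,0],"jaw":[70,40,0,0,0]}'
python3 -m pendant '{"dp":[[0,0,0],[0,0,0],[0,0,0],[0,-0.01,0],[0,-0.02,0]],"twist":[0,0,0,0,0],"jaw":[0,0,0,0,0]}'
python3 -m pendant '{"dp":[[0,-0.03,0],[0,-0.03,0],[0,-0.03,0],[0,-0.03,0],[0,0,0]],"twist":[0,0,0,0,0],"jaw":[0,0,0,0,0]}'
python3 - <<'E'
from h import *
to((.610,-.1715,.185))
E
```

```text
t: 11.62
eef_pos: [0.5982, 0.3289, 0.0356]
ee_rot: [-0.714, 1.775, -1.775]
force: [-0.3, 0.9, 0.1]
gripper_width: 0.0879
t: 12.25
eef_pos: [0.5993, 0.3297, 0.0374]
ee_rot: [-0.711, 1.774, -1.774]
force: [-0.5, -0.5, 5.2]
gripper_width: 0.058
t: 12.88
eef_pos: [0.5973, 0.3294, 0.0663]
ee_rot: [-0.716, 1.775, -1.775]
force: [-0.2, 0.9, -1.3]
gripper_width: 0.0583
t: 13.5
eef_pos: [0.6, 0.3309, 0.1901]
ee_rot: [-0.706, 1.773, -1.771]
force: [-0.1, -0.4, -1.8]
gripper_width: 0.0582
pos [0.6    0.3309 0.1901] w 0.0582 F [-0.1 -0.4 -1.8] t 13.5 yaw -46.24 delta tool [0.3403 0.0035 0.3698]
```

```bash
python3 -m pendant '{"dp":[[0.02,0,0.022],[0.0276,0,0.03],[0.0276,0,0.03],[0.0276,0,0.03],[0.0276,0,0.03]],"twist":[0,0,0,0,0],"jaw":[0,0,0,0,0]}'
python3 -m pendant '{"dp":[[0.0276,0,0.03],[0.0276,0,0.03],[0.0276,0,0.03],[0.0276,0,0.03],[0.0276,0,0.03]],"twist":[0,0,0,0,0],"jaw":[0,0,0,0,0]}'
python3 -m pendant '{"dp":[[0.0276,0,0.03],[0.026,0,0.028],[0.0183,0,0.0198],[0,0,0],[0,0,0]],"twist":[0,0,0,0,0],"jaw":[0,0,0,0,0]}'
python3 - <<'E'
from h import *
to((.61,-.1715,.0405))
E
```

```text
t: 14.12
eef_pos: [0.6016, 0.1355, 0.1853]
ee_rot: [-0.715, 1.775, -1.774]
force: [-0.2, 0.4, -2.5]
gripper_width: 0.0583
t: 14.75
eef_pos: [0.6057, -0.068, 0.1853]
ee_rot: [-0.715, 1.775, -1.774]
force: [0.2, -0.5, -1.6]
gripper_width: 0.0585
t: 15.38
eef_pos: [0.6082, -0.171, 0.1857]
ee_rot: [-0.714, 1.775, -1.772]
force: [-0.6, 1.1, -1.9]
gripper_width: 0.0582
pos [ 0.6082 -0.171   0.1857] w 0.0582 F [-0.6  1.1 -1.9] t 15.38 yaw -46.17 delta tool [-0.001   0.1452  0.0019]
```

```bash
python3 -m pendant '{"dp":[[-0.001,0.03,0.002],[0,0.03,0],[0,0.03,0],[0,0.03,0],[0,0.017,0]],"twist":[0,0,0,0,0],"jaw":[0,0,0,0,0]}'
python3 -m pendant '{"dp":[[0,0.003,0],[0,0.002,0],[0,0.001,0],[0,0,0],[0,0,0]],"twist":[0,0,0,0,0],"jaw":[0,0,0,0,0]}'
python3 -m pendant '{"dp":[[0,0.001,0],[0,0,0]],"twist":[0,0],"jaw":[0,0]}'
python3 -m pendant '{"dp":[[0,0.001,0],[0,0,0]],"twist":[0,0],"jaw":[0,0]}'
```

```text
t: 16.0
eef_pos: [0.6099, -0.1712, 0.0478]
ee_rot: [-0.716, 1.775, -1.771]
force: [-0.1, 0.2, -1.9]
gripper_width: 0.0583
t: 16.62
eef_pos: [0.6109, -0.1736, 0.0439]
ee_rot: [-0.712, 1.774, -1.774]
force: [0.0, -0.1, -1.3]
gripper_width: 0.0581
t: 16.88
eef_pos: [0.6106, -0.1734, 0.0424]
ee_rot: [-0.713, 1.774, -1.774]
force: [0.2, -0.6, -2.7]
gripper_width: 0.0584
t: 17.12
eef_pos: [0.6107, -0.1735, 0.0415]
ee_rot: [-0.713, 1.774, -1.774]
force: [0.9, -0.6, -2.0]
gripper_width: 0.0581
```

```bash
python3 -m pendant '{"dp":[[0,0.001,0],[0,0,0]],"twist":[0,0],"jaw":[0,0]}'
```

```text
t: 17.38
eef_pos: [0.6106, -0.1735, 0.0414]
ee_rot: [-0.713, 1.774, -1.774]
force: [-3.2, 1.1, 7.9]
gripper_width: 0.0581
```

Contact. I release, rise, and head for the red tamper.

```bash
python3 -m pendant '{"dp":[[0,-0.0005,0],[0,0,0],[0,0,0],[0,0,0],[0,0,0]],"twist":[0,0,0,0,0],"jaw":[0,20,70,100,100]}'
python3 -m pendant '{"dp":[[0,0,0],[0,-0.02,0],[0,-0.03,0],[0,-0.04,0],[0,-0.04,0]],"twist":[0,0,0,0,0],"jaw":[100,100,100,100,100]}'
python3 - <<'E'
from h import *
to((.625,-.0075,.165))
E
```

```text
t: 18.0
eef_pos: [0.6107, -0.1735, 0.0409]
ee_rot: [-0.713, 1.774, -1.774]
force: [0.8, 0.1, -0.1]
gripper_width: 0.0799
t: 18.62
eef_pos: [0.6108, -0.1735, 0.1737]
ee_rot: [-0.711, 1.773, -1.774]
force: [0.7, -0.5, 0.1]
gripper_width: 0.0883
pos [ 0.6108 -0.1735  0.1737] w 0.0883 F [ 0.7 -0.5  0.1] t 18.62 yaw -46.23 delta tool [-0.1251  0.0087 -0.1101]
```

```bash
python3 -m pendant '{"dp":[[-0.027,0,-0.024],[-0.027,0,-0.024],[-0.027,0,-0.024],[-0.027,0,-0.024],[-0.0171,0.0087,-0.0141]],"twist":[0,0,0,0,0],"jaw":[100,100,100,100,100]}'
python3 -m pendant '{"dp":[[0,0,0],[0,0,0],[0,0,0]],"twist":[0,0,0],"jaw":[100,100,100]}'
python3 - <<'E'
from h import *
to((.625,-.0075,.047))
E
```

```text
t: 19.25
eef_pos: [0.6258, -0.0049, 0.1645]
ee_rot: [-0.711, 1.771, -1.772]
force: [0.2, -0.4, 0.6]
gripper_width: 0.0883
t: 19.62
eef_pos: [0.625, -0.0093, 0.1629]
ee_rot: [-0.711, 1.775, -1.777]
force: [-0.5, -0.5, 0.4]
gripper_width: 0.0885
pos [ 0.625  -0.0093  0.1629] w 0.0885 F [-0.5 -0.5  0.4] t 19.62 yaw -46.37 delta tool [-0.0013  0.1159 -0.0015]
```

```bash
python3 -m pendant '{"dp":[[-0.001,0.03,-0.0015],[0,0.03,0],[0,0.03,0],[0,0.02,0],[0,0.005,0]],"twist":[0,0,0,0,0],"jaw":[100,100,100,100,100]}'
python3 -m pendant '{"dp":[[0,0,0],[0,0,0],[0,0,0],[0,0,0],[0,0,0]],"twist":[0,0,0,0,0],"jaw":[70,40,20,0,0]}'
python3 -m pendant '{"dp":[[0,0,0],[0,0,0],[0,0,0],[0,0,0],[0,0,0]],"twist":[0,0,0,0,0],"jaw":[0,0,0,0,0]}'
python3 -m pendant '{"dp":[[0,-0.01,0],[0,-0.03,0],[0,-0.04,0],[0,-0.04,0],[0,0,0]],"twist":[0,0,0,0,0],"jaw":[0,0,0,0,0]}'
python3 - <<'E'
from h import *
to((.445,-.3655,.17))
cv2.imwrite("pics/s4.png",get_image("side")["color"][100:,150:450,::-1])
E
```

```text
t: 20.25
eef_pos: [0.6239, -0.0063, 0.0463]
ee_rot: [-0.714, 1.776, -1.775]
force: [0.1, 1.1, 0.1]
gripper_width: 0.0884
t: 20.88
eef_pos: [0.625, -0.0059, 0.0477]
ee_rot: [-0.712, 1.773, -1.775]
force: [3.1, -2.8, 3.6]
gripper_width: 0.04
t: 21.5
eef_pos: [0.6253, -0.0061, 0.0477]
ee_rot: [-0.711, 1.773, -1.775]
force: [2.7, -3.8, 4.1]
gripper_width: 0.0374
t: 22.12
eef_pos: [0.6253, -0.0044, 0.1697]
ee_rot: [-0.71, 1.772, -1.772]
force: [0.8, 0.0, -3.9]
gripper_width: 0.0369
pos [ 0.6253 -0.0044  0.1697] w 0.0369 F [ 0.8  0.  -3.9] t 22.12 yaw -46.18 delta tool [ 0.38   -0.0013  0.1357]
```

View pics/s4.png

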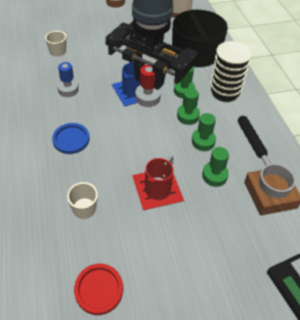

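The red jug stands on the red pad (crop px (159,178)) and the red tamper is held upright. Carrying the tamper to the red cradle.

```bash
python3 -m pendant '{"dp":[[0.02,0,0.0072],[0.037,0,0.0132],[0.037,0,0.0132],[0.037,0,0.0132],[0.037,0,0.0132]],"twist":[0,0,0,0,0],"jaw":[0,0,0,0,0]}'
python3 -m pendant '{"dp":[[0.037,0,0.0132],[0.037,0,0.0132],[0.037,0,0.0132],[0.037,0,0.0132],[0.037,0,0.0132]],"twist":[0,0,0,0,0],"jaw":[0,0,0,0,0]}'
python3 -m pendant '{"dp":[[0.027,0,0.0097],[0,0,0],[0,0,0],[0,0,0]],"twist":[0,0,0,0],"jaw":[0,0,0,0]}'
python3 - <<'E'
from h import *
to((.445,-.3655,.0515))
E
```

```text
t: 22.8
eef_pos: [0.5414, -0.1674, 0.1653]
ee_rot: [-0.716, 1.778, -1.774]
force: [1.1, -1.1, -3.1]
gripper_width: 0.0371
t: 23.42
eef_pos: [0.4532, -0.342, 0.1653]
ee_rot: [-0.715, 1.779, -1.773]
force: [-0.2, 1.2, -3.8]
gripper_width: 0.0374
t: 23.92
eef_pos: [0.4441, -0.3651, 0.1667]
ee_rot: [-0.714, 1.774, -1.772]
force: [0.7, -0.2, -3.6]
gripper_width: 0.0372
pos [ 0.4441 -0.3651  0.1667] w 0.0372 F [ 0.7 -0.2 -3.6] t 23.93 yaw -46.14 delta tool [-0.0004  0.1152  0.0011]
```

```bash
python3 -m pendant '{"dp":[[0,0.03,0.001],[0,0.03,0],[0,0.025,0],[0,0.012,0],[0,0.006,0]],"twist":[0,0,0,0,0],"jaw":[0,0,0,0,0]}'
python3 -m pendant '{"dp":[[0,0.004,0],[0,0.003,0],[0,0.001,0],[0,0,0]],"twist":[0,0,0,0],"jaw":[0,0,0,0]}'
python3 -m pendant '{"dp":[[0,0.001,0],[0,0,0]],"twist":[0,0],"jaw":[0,0]}'
python3 - <<'E'
from h import *
to((.445,-.3655,.0515))
cv2.imwrite("pics/s5.png",cv2.resize(get_image("side")["color"][300:420,180:330,::-1],None,fx=4,fy=4))
E
```

```text
t: 24.55
eef_pos: [0.4449, -0.3668, 0.064]
ee_rot: [-0.713, 1.774, -1.773]
force: [-0.0, -0.5, -2.7]
gripper_width: 0.0374
t: 25.05
eef_pos: [0.4448, -0.3673, 0.0565]
ee_rot: [-0.712, 1.774, -1.774]
force: [0.1, -0.0, -3.8]
gripper_width: 0.0374
t: 25.3
eef_pos: [0.4446, -0.3672, 0.0553]
ee_rot: [-0.713, 1.774, -1.774]
force: [1.0, -0.6, -2.7]
gripper_width: 0.0375
pos [ 0.4446 -0.3672  0.0553] w 0.0375 F [ 1.  -0.6 -2.7] t 25.3 yaw -46.24 delta tool [-0.0015  0.0038 -0.001 ]
```

View pics/s5.png

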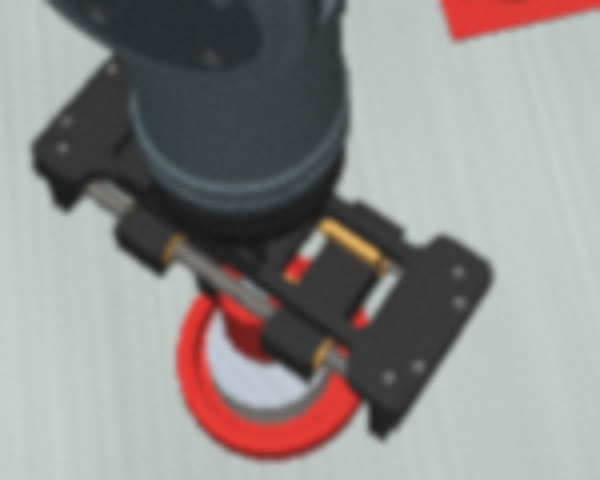

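The foot sits inside the red recess (crop px (265,375)). Lowering to contact.

```bash
python3 -m pendant '{"dp":[[0,0.001,0],[0,0.001,0],[0,0,0]],"twist":[0,0,0],"jaw":[0,0,0]}'
python3 -m pendant '{"dp":[[0,0.001,0],[0,0,0]],"twist":[0,0],"jaw":[0,0]}'
python3 -m pendant '{"dp":[[0,0.0005,0],[0,0,0]],"twist":[0,0],"jaw":[0,0]}'
```

```text
t: 25.72
eef_pos: [0.4446, -0.3671, 0.0532]
ee_rot: [-0.713, 1.774, -1.774]
force: [0.2, 0.2, -2.8]
gripper_width: 0.0375
t: 25.98
eef_pos: [0.4446, -0.3672, 0.0522]
ee_rot: [-0.713, 1.774, -1.774]
force: [-0.2, 0.2, -3.9]
gripper_width: 0.0375
t: 26.22
eef_pos: [0.4447, -0.3672, 0.0518]
ee_rot: [-0.713, 1.774, -1.774]
force: [0.8, 0.5, -2.4]
gripper_width: 0.0374
```

```bash
python3 -m pendant '{"dp":[[0,0.0008,0],[0,0,0]],"twist":[0,0],"jaw":[0,0]}'
python3 -m pendant '{"dp":[[0,0.0005,0],[0,0,0]],"twist":[0,0],"jaw":[0,0]}'
```

```text
t: 26.48
eef_pos: [0.4448, -0.3674, 0.0516]
ee_rot: [-0.712, 1.774, -1.774]
force: [-1.1, 0.1, 5.1]
gripper_width: 0.0372
t: 26.72
eef_pos: [0.4448, -0.3675, 0.0515]
ee_rot: [-0.712, 1.774, -1.775]
force: [-2.3, 1.1, 9.5]
gripper_width: 0.0374
```

```bash
python3 -m pendant '{"dp":[[0,-0.0008,0],[0,0,0],[0,0,0],[0,0,0],[0,0,0]],"twist":[0,0,0,0,0],"jaw":[0,20,60,100,100]}'
python3 -m pendant '{"dp":[[0,0,0],[0,-0.02,0],[0,-0.03,0],[0,-0.04,0],[0,-0.04,0]],"twist":[0,0,0,0,0],"jaw":[100,100,100,100,100]}'
python3 - <<'E'
from h import *
to((.4493,.189,.165))
E
```

```text
t: 27.35
eef_pos: [0.4447, -0.3672, 0.0512]
ee_rot: [-0.712, 1.774, -1.774]
force: [-0.1, 0.5, 0.7]
gripper_width: 0.0652
t: 27.98
eef_pos: [0.4447, -0.3673, 0.184]
ee_rot: [-0.712, 1.773, -1.775]
force: [-0.0, -0.0, 0.2]
gripper_width: 0.088
pos [ 0.4447 -0.3673  0.184 ] w 0.088 F [-0.  -0.   0.2] t 27.98 yaw -46.23 delta tool [-0.3881  0.0186 -0.3986]
```

```bash
python3 -m pendant '{"dp":[[-0.025,0,-0.0257],[-0.035,0,-0.036],[-0.035,0,-0.036],[-0.035,0,-0.036],[-0.035,0,-0.036]],"twist":[0,0,0,0,0],"jaw":[100,100,100,100,100]}'
python3 -m pendant '{"dp":[[-0.035,0,-0.036],[-0.035,0,-0.036],[-0.035,0,-0.036],[-0.035,0,-0.036],[-0.035,0,-0.036]],"twist":[0,0,0,0,0],"jaw":[100,100,100,100,100]}'
python3 -m pendant '{"dp":[[-0.03,0.009,-0.031],[-0.0181,0.009,-0.0179],[0,0,0],[0,0,0],[0,0,0]],"twist":[0,0,0,0,0],"jaw":[100,100,100,100,100]}'
python3 - <<'E'
from h import *
to((.4493,.189,.047))
E
```

```text
t: 28.6
eef_pos: [0.4467, -0.1291, 0.1828]
ee_rot: [-0.711, 1.772, -1.775]
force: [1.0, -0.5, -0.3]
gripper_width: 0.0879
t: 29.22
eef_pos: [0.4486, 0.1221, 0.1828]
ee_rot: [-0.71, 1.773, -1.774]
force: [0.8, 0.2, -0.6]
gripper_width: 0.0882
t: 29.85
eef_pos: [0.4497, 0.1876, 0.1639]
ee_rot: [-0.71, 1.775, -1.776]
force: [-0.2, 0.3, -0.2]
gripper_width: 0.0881
pos [0.4497 0.1876 0.1639] w 0.0881 F [-0.2  0.3 -0.2] t 29.85 yaw -46.36 delta tool [-0.0007  0.1169 -0.0014]
```

```bash
python3 -m pendant '{"dp":[[-0.0007,0.03,-0.0014],[0,0.03,0],[0,0.03,0],[0,0.02,0],[0,0.006,0]],"twist":[0,0,0,0,0],"jaw":[100,100,100,100,100]}'
python3 -m pendant '{"dp":[[0,0,0],[0,0,0],[0,0,0],[0,0,0],[0,0,0]],"twist":[0,0,0,0,0],"jaw":[70,40,20,0,0]}'
python3 -m pendant '{"dp":[[0,0,0],[0,0,0],[0,0,0],[0,0,0],[0,0,0]],"twist":[0,0,0,0,0],"jaw":[0,0,0,0,0]}'
python3 -m pendant '{"dp":[[0,-0.01,0],[0,-0.03,0],[0,-0.04,0],[0,-0.04,0],[0,0,0]],"twist":[0,0,0,0,0],"jaw":[0,0,0,0,0]}'
python3 - <<'E'
from h import *
to((.4363,.0085,.167))
E
```

```text
t: 30.48
eef_pos: [0.4484, 0.1894, 0.0466]
ee_rot: [-0.713, 1.775, -1.776]
force: [-0.0, 0.1, 0.2]
gripper_width: 0.0882
t: 31.1
eef_pos: [0.4488, 0.1907, 0.0475]
ee_rot: [-0.712, 1.774, -1.774]
force: [0.4, -0.1, 0.2]
gripper_width: 0.0404
t: 31.72
eef_pos: [0.449, 0.1905, 0.0474]
ee_rot: [-0.712, 1.774, -1.774]
force: [0.5, -1.8, 2.9]
gripper_width: 0.037
t: 32.35
eef_pos: [0.45, 0.1916, 0.1698]
ee_rot: [-0.707, 1.773, -1.772]
force: [0.1, 0.4, -3.6]
gripper_width: 0.037
pos [0.45   0.1916 0.1698] w 0.037 F [ 0.1  0.4 -3.6] t 32.35 yaw -46.23 delta tool [0.1366 0.0023 0.1227]
```

```bash
python3 -m pendant '{"dp":[[0.018,0,0.016],[0.03,0,0.027],[0.03,0,0.027],[0.03,0,0.027],[0.0286,0,0.0257]],"twist":[0,0,0,0,0],"jaw":[0,0,0,0,0]}'
python3 -m pendant '{"dp":[[0,0,0],[0,0,0],[0,0,0],[0,0,0]],"twist":[0,0,0,0],"jaw":[0,0,0,0]}'
python3 - <<'E'
from h import *
to((.4363,.0085,.0515))
E
```

```text
t: 32.98
eef_pos: [0.4333, 0.0062, 0.1659]
ee_rot: [-0.716, 1.776, -1.774]
force: [0.6, -0.1, -2.7]
gripper_width: 0.0373
t: 33.48
eef_pos: [0.4349, 0.0084, 0.1671]
ee_rot: [-0.714, 1.773, -1.773]
force: [0.4, 0.3, -2.9]
gripper_width: 0.0374
pos [0.4349 0.0084 0.1671] w 0.0374 F [ 0.4  0.3 -2.9] t 33.48 yaw -46.13 delta tool [-0.0011  0.1156  0.0009]
```

```bash
python3 -m pendant '{"dp":[[-0.001,0.03,0.001],[0,0.03,0],[0,0.025,0],[0,0.012,0],[0,0.006,0]],"twist":[0,0,0,0,0],"jaw":[0,0,0,0,0]}'
python3 -m pendant '{"dp":[[0,0.004,0],[0,0.003,0],[0,0.002,0],[0,0.001,0],[0,0,0]],"twist":[0,0,0,0,0],"jaw":[0,0,0,0,0]}'
python3 -m pendant '{"dp":[[0,0.001,0],[0,0,0]],"twist":[0,0],"jaw":[0,0]}'
python3 - <<'E'
from h import *
to((.4363,.0085,.0515))
cv2.imwrite("pics/s6.png",cv2.resize(get_image("side")["color"][150:270,150:300,::-1],None,fx=4,fy=4))
E
```

```text
t: 34.1
eef_pos: [0.4365, 0.0078, 0.064]
ee_rot: [-0.713, 1.774, -1.774]
force: [0.0, 1.3, -3.9]
gripper_width: 0.0372
t: 34.72
eef_pos: [0.4364, 0.0074, 0.0544]
ee_rot: [-0.712, 1.774, -1.774]
force: [0.5, 0.3, -3.3]
gripper_width: 0.0374
t: 34.98
eef_pos: [0.4363, 0.0074, 0.0533]
ee_rot: [-0.713, 1.774, -1.774]
force: [-0.9, -0.4, -4.5]
gripper_width: 0.0372
pos [0.4363 0.0074 0.0533] w 0.0372 F [-0.9 -0.4 -4.5] t 34.98 yaw -46.24 delta tool [-0.0007  0.0018 -0.0008]
```

View pics/s6.png

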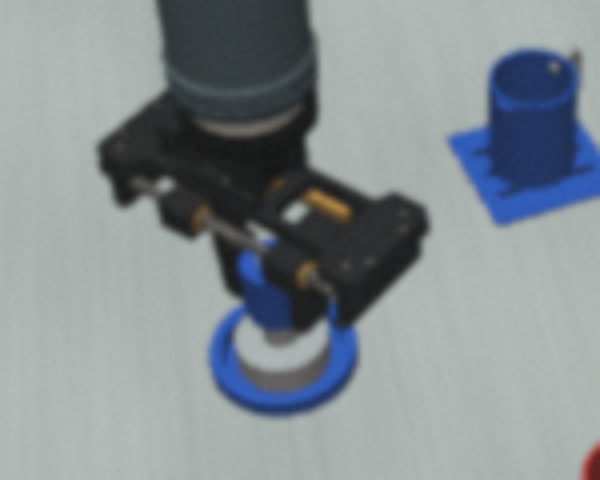

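The blue foot is in the blue recess (crop px (282,355)).

```bash
python3 -m pendant '{"dp":[[0,0.001,0],[0,0,0]],"twist":[0,0],"jaw":[0,0]}'
python3 -m pendant '{"dp":[[0,0.0007,0],[0,0,0]],"twist":[0,0],"jaw":[0,0]}'
python3 -m pendant '{"dp":[[0,0.0006,0],[0,0,0]],"twist":[0,0],"jaw":[0,0]}'
```

```text
t: 35.28
eef_pos: [0.4363, 0.0075, 0.0522]
ee_rot: [-0.713, 1.774, -1.774]
force: [0.4, 1.2, -4.0]
gripper_width: 0.0373
t: 35.52
eef_pos: [0.4363, 0.0075, 0.0515]
ee_rot: [-0.713, 1.774, -1.774]
force: [-0.1, 0.2, -3.5]
gripper_width: 0.0376
t: 35.78
eef_pos: [0.4364, 0.0073, 0.0513]
ee_rot: [-0.713, 1.774, -1.775]
force: [-2.4, 0.1, 4.1]
gripper_width: 0.0374
```

```bash
python3 -m pendant '{"dp":[[0,-0.0003,0],[0,0,0],[0,0,0],[0,0,0],[0,0,0]],"twist":[0,0,0,0,0],"jaw":[0,20,60,100,100]}'
python3 -m pendant '{"dp":[[0,0,0],[0,-0.02,0],[0,-0.04,0],[0,-0.05,0],[0,-0.05,0]],"twist":[0,0,0,0,0],"jaw":[100,100,100,100,100]}'
python3 -m pendant '{"dp":[[0.037,0,0.034],[0.037,0,0.034],[0.037,0,0.034],[0.037,0,0.034],[0.037,0,0.034]],"twist":[0,0,0,0,0],"jaw":[100,100,100,100,100]}'
python3 -m pendant '{"dp":[[0.037,0,0.034],[0.037,0,0.034],[0.037,0,0.034],[0.037,0,0.034],[0.037,0,0.034]],"twist":[0,0,0,0,0],"jaw":[100,100,100,100,100]}'
python3 -m pendant '{"dp":[[0.037,0,0.034],[0,0,0],[0,0,0],[0,0,0]],"twist":[0,0,0,0],"jaw":[100,100,100,100]}'
python3 - <<'E'
from h import *
for n in("side","top"):
    im=get_image(n);cv2.imwrite(f"pics/{n}f.png",im["color"][:,:,::-1])
    for c in("red","blue"):
        for k in blobs(im,c):
            M=cv2.moments(k);p=(M['m10']/M['m00'],M['m01']/M['m00']);print(n,c,np.round(p,1),int(M['m00']),[np.round(onz(im,p,z)[:2],4).tolist() for z in(.004,.014,.07)])
im=get_image("top");a=im["color"][:,:,::-1]
cs=[(185,180),(320,185),(240,260),(405,255)]
cv2.imwrite("pics/fc.png",np.vstack([np.hstack([cv2.resize(a[y:y+60,x:x+60],None,fx=5,fy=5,interpolation=cv2.INTER_CUBIC) for x,y in cs[i:i+2]]) for i in(0,2)]))
E
```

```text
t: 36.4
eef_pos: [0.4365, 0.0076, 0.0513]
ee_rot: [-0.712, 1.774, -1.774]
force: [-0.8, 0.0, 0.1]
gripper_width: 0.065
t: 37.02
eef_pos: [0.436, 0.0075, 0.2128]
ee_rot: [-0.713, 1.774, -1.774]
force: [1.2, 0.8, 0.3]
gripper_width: 0.088
t: 37.65
eef_pos: [0.42, -0.2449, 0.2114]
ee_rot: [-0.712, 1.774, -1.774]
force: [0.2, 0.0, -0.1]
gripper_width: 0.0883
t: 38.28
eef_pos: [0.4041, -0.4954, 0.2111]
ee_rot: [-0.713, 1.774, -1.774]
force: [0.5, -0.0, -0.2]
gripper_width: 0.0881
t: 38.78
eef_pos: [0.4019, -0.5426, 0.2113]
ee_rot: [-0.713, 1.773, -1.772]
force: [-0.1, 0.1, -0.8]
gripper_width: 0.0881
side red [263.7 389.9] 359 [[0.4733, -0.373], [0.4728, -0.3767], [0.4701, -0.3979]]
side red [307.3 284.6] 1568 [[0.6126, -0.1639], [0.6104, -0.1703], [0.5981, -0.2059]]
side blue [219.9 234.4] 952 [[0.4366, 0.025], [0.4366, 0.0163], [0.4365, -0.0325]]
side blue [282.6 185.3] 956 [[0.6289, 0.1687], [0.6265, 0.1582], [0.6131, 0.0995]]
top red [434.8 288.5] 1228 [[0.4449, -0.3691], [0.4452, -0.3655], [0.4467, -0.3455]]
top red [346.1 220.9] 986 [[0.6048, -0.1684], [0.6034, -0.1669], [0.596, -0.1581]]
top blue [270.8 294.3] 1179 [[0.4355, 0.0106], [0.4359, 0.0104], [0.438, 0.0091]]
top blue [211.6 214.3] 1421 [[0.6236, 0.1495], [0.6221, 0.1479], [0.6136, 0.1388]]
```

View pics/fc.png

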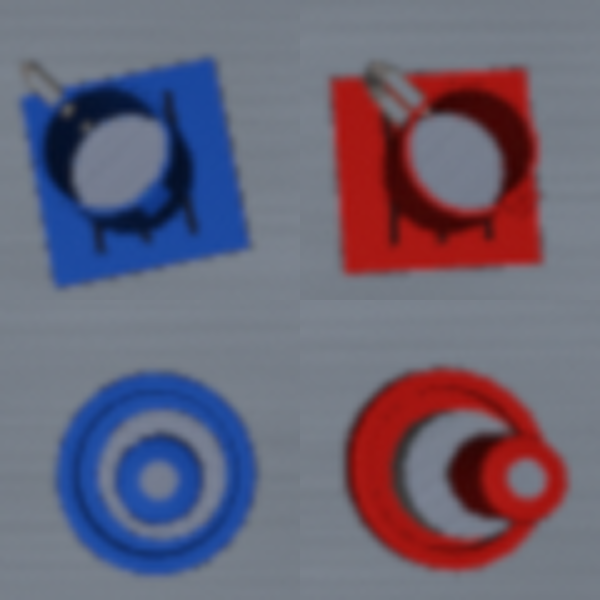

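View pics/sidef.png

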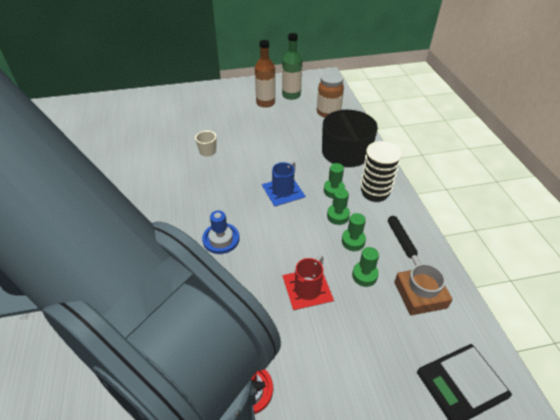

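```bash
python3 - <<'E'
from h import *
im=get_image("top")
o=lambda p,z:onz(im,p,z)[:2]
for n,a,za,b,zb in(("tb",(271.4,295.8),.092,(270.8,294.3),.012),("tr",(449.8,290.2),.092,(434.2,288.4),.012),("jb",(206,209.6),.079,(211.5,214.1),.004),("jr",(353.2,215),.079,(346.7,218.8),.004)):
    print(n,o(a,za).round(4),o(b,zb).round(4),"err mm",((o(a,za)-o(b,zb))*1000).round(1))
for p in((107.5,297),(361,291)):print("cup",o(p,.055).round(4))
h=im["color"];cv2.imwrite("pics/topf2.png",h[:,:,::-1])
E
```

```text
tb [0.4357 0.0073] [0.4358 0.0104] err mm [-0.1 -3.1]
tr [ 0.4435 -0.3691] [ 0.4454 -0.3648] err mm [-1.9 -4.3]
jb [0.6227 0.1498] [0.624  0.1498] err mm [-1.3 -0. ]
jr [ 0.6077 -0.1728] [ 0.6097 -0.1701] err mm [-2.  -2.7]
cup [0.4353 0.3661]
cup [ 0.4426 -0.1884]
```

View pics/topf2.png

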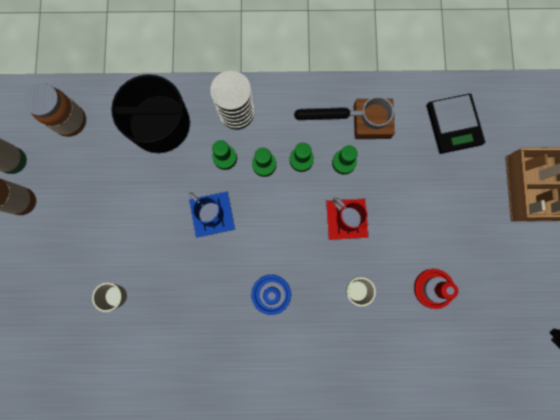

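All four are within about 5 mm of their centres, both cups are where they were (px (108,297) and (361,291)), and the gripper is clear. Handing in.

```bash
python3 -c "
from rig import *
print(finish_job())"
```

```text
the job is handed in; nothing more can be done
None
```

I put both jugs on the pads of their colour and both tampers in the cradles of their colour. Each was lowered until the wrist force showed contact, then released. I handed the job in at about 39 s of the 99 s allowed.

The last pictures show all four upright and the gripper clear of everything. I measured these offsets from the target centres in the top view:

| Item | Offset from centre | Limit |
|---|---|---|
| Blue tamper | about 3 mm | 10 mm |
| Red tamper | about 5 mm | 10 mm |
| Blue jug | about 1 mm | 15 mm |
| Red jug | about 3 mm | 15 mm |

Both white cups are still at their starting pixels, and the green tampers were not touched.

- **Camera disagreement:** the side and top views differed by up to about 5 mm along y on the cradle centres, so I aimed between them. That probably accounts for part of the tamper offsets.
- **Contact force:** setting the blue jug down briefly reached 23 N at the wrist before I eased off; the limit is 120 N.
- **Not confirmed by side view:** at the end the arm hid the red tamper from the side camera. Its final position comes from the top view, plus a side view taken just before release.

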